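# Aim the inspection camera at the chip

## Task

Set up the inspection camera for the warm-up of the circuit board: slide its carriage along the rail until the carriage's yellow pointer is level with the yellow clip, and swivel and tilt the camera so that it looks straight at the middle of the large square silver-lidded chip on the green board. Let go of it and leave everything else on the bench where it is.

Things in the scene. Friction and masses are not known exactly. Their poses are not given: they have to be found in the camera images.
- rail: Fixed grey base plate 225 x 460 x 12 mm with an aluminium rail (70 mm wide, top at z = 30 mm) along it. Origin on the table under the middle of the rail; its y axis is the direction of the rail and of carriage travel, its x axis points across the rail to the board's side, away from the robot.
- carriage (a joint): Travel of the dark steel carriage along the rail's +y, in m, 0 to 0.20 (end stops); stiff, needs about 9 N. At 0 the swivel axis stands 100 mm to the -y side of the rail's origin. The carriage is 165 mm (x) by 100 mm (y) by 15 mm, and carries the swivel yoke, whose vertical axis crosses the middle of the rail.
- carriage_grip (a point): Middle of the red upright grip block of the carriage, 24 (x) by 22 (y) by 50 mm high, its top 125 mm above the table, on a thin rod 105 mm behind (-x of) the swivel axis. Axes as the rail's.
- carriage_pointer (a point): Tip of the carriage's thin yellow pointer (5 mm wide), 137 mm behind the swivel axis, 39 mm above the table. Axes as the rail's.
- clip: Yellow index clip fixed on the grey base plate behind the rail: a block 18 by 26 by 14 mm with a 5 mm wide, 26 mm high upright blade in its middle. Origin under the blade at its front face, which points to the rail. Axes as the rail's. The carriage is on its mark when pointer and blade have the same position along the rail.
- swivel (a joint): Swivel of the camera yoke about the vertical axis, rad, -1.1 to 1.1; 0: the camera looks along the rail's +x; positive turns it to the left (counterclockwise from above). Stiff (0.28 N m), stays where it is left.
- tilt (a joint): Tilt of the camera in its yoke about a level axis through point cam_pivot, rad, -0.25 to 1.1; 0: looks level; positive looks down. Stiff (0.42 N m), stays where it is left.
- cam_pivot (a point): The point of the camera where the swivel and tilt axes cross, 180 mm above the table and on its optical axis. Axes are the camera's own: x along the optical axis towards where it looks, y to its left, z up out of its top. The camera body is a white box 135 x 66 x 58 mm, from 35 mm behind to 100 mm ahead of this point, followed by a black lens barrel.
- cam_lens (a point): Centre of the lens's front glass, on the optical axis 136 mm ahead of the pivot. Axes the camera's.
- cam_handle (a point): Middle of the camera's orange crosswise handle: a round bar of 14 mm diameter along the camera's y, 78 mm free between its two black brackets, 60 mm ahead of and 85 mm above the pivot in the camera's axes, standing 56 mm clear of the camera's top. Axes the camera's.
- chip (a point): Middle of the top of the large chip (black, 44 mm square, with a 34 mm silver lid) at the middle of the green circuit board, 37 mm above the table. The board, 130 x 168 mm, lies fixed on a blue warming plate 170 x 210 mm.
- spool: Loose grey spool of solder, 64 mm diameter, 50 mm high, standing; origin under its centre. Bystander.
- driver: Loose screwdriver with yellow handle, about 200 mm long, lying; origin near its middle. Bystander.
- flux: Loose clear bottle with red cap, 52 mm diameter, 110 mm high, standing; origin under its centre. Bystander.
- case: Loose black tool case 90 x 130 x 50 mm; origin under its centre. Bystander.
- brush: Loose brush, about 200 mm long, lying; origin near its middle. Bystander.

How it is judged:
At the end, for the whole second after the job is handed in: The carriage's pointer is within 6 mm of the clip's blade along the rail, the camera's optical axis passes the middle of the chip within 20 mm sideways and 20 mm up or down (about 4 degrees), and carriage and camera are at rest (y of carriage_pointer in the frame of clip between -0.006 and 0.006 m and y of chip in the frame of cam_pivot between -0.02 and 0.02 m and z of chip in the frame of cam_pivot between -0.02 and 0.02 m and velocity of joint carriage between -0.01 and 0.01 m/s and velocity of joint swivel between -0.05 and 0.05 rad/s and velocity of joint tilt between -0.05 and 0.05 rad/s); the robot touches nothing.
It fails at once if the spool, screwdriver, flux bottle, tool case or brush is shifted by more than 20 mm (distance of any of spool, driver, flux, case, brush from where it was at the start of the episode above 0.02 m).
It also fails if it takes over 61 s, if anything falls off the work surface, if the arm or the gripper's body presses on something with over 40 N, if the wrist force passes 120 N, or if a joint passes its speed limit or range.

## Robot

A 7-joint arm with a two-finger parallel gripper is mounted at the origin on the work surface. World frame = base frame: x ahead of the robot, y to its left, z up, the work surface at z = 0. Lengths are in m, angles in rad, forces in N, time in s.
With the tool pointing down it reaches from about 0.425 to 0.875 m from the base axis. Payload 4.7 kg.
Tool frame: the origin (TCP) lies between the finger pads; the fingertips stand 14 mm ahead of it and the grasp point (between the pads) lies 5 mm behind it; z points along the fingers, y is the line along which they close (so a half turn about z gives the same grasp; the last joint's range is limited). The gripper opens to 87 mm and grips with 3 to 60 N. Pads are 19 mm wide; open, the fingers measure 117 mm over their backs; the gripper's body (75 mm by 190 mm) begins 51 mm behind the grasp point.
Start: joints at [1.315, 0.321, -0.07, 1.45, 0.023, 1.371, -0.057], TCP at [0.173, -0.627, 0.237] pointing down, gripper open.
Joint ranges: [-2.86, 2.86], [-0.3, 2.09], [-1.38, 1.24], [0.06, 2.45], [-1.56, 4.7], [0.09, 2.05], [-2.69, 2.69]. Speed limits (rad/s): [2.57, 2.57, 3.14, 3.14, 3.14, 3.14, 3.14].

## Interface

Orientations are given as a rotation vector (axis times angle).
In Python, from bench import ctrl gives the robot as it stands.
- The arm moves only by the shell command python3 -m inch 'ROWS' [OPENING] [FORCE]. ROWS is JSON, a list of rows, each a list of 6 numbers: the shift along the world's x, y, z in mm, then the turn, a rotation vector about the world's x, y, z in degrees. In form: [[tx, ty, tz, rx, ry, rz], ...]. A call has 1 to 20 rows; each row is the pose to reach, as a shift and turn from the pose commanded when the call began; what a row does not reach only later rows make up. A row lasts 1/8 s, in which the tool goes at most 62.5 mm and 10.7 degrees, less where a joint would pass 70% of its speed; a pose out of reach is approached as far as the arm can. A call with a gripper value outside its range is refused whole. OPENING is the finger opening in mm, from 0 to 87, set as the call begins (- or left out, the last holds). The fingers move at their own pace and stop on an object; FORCE is the grip in N (left out, the last holds). Time passes only in rows, so rows that repeat a pose let the fingers close. It gives the time, the measured TCP pose, the force, the opening and the grip force at its end, in the units of the state.
- ctrl.get_state(): the state, without advancing time (a new reading comes with each control period).
- ctrl.get_image(name): name is "scene" or "top" or "wrist"; returns (picture, depth): 400x640x3 uint8, red, green, blue; 400x640 float32, m along the optical axis (not along the pixel's ray), 0 where there is no reading.
- ctrl.camera_params(name): a dict with "mtx" (3x3 intrinsics, pixels), "T" (4x4, takes a point from camera to world coordinates). Camera axes: x right, y down, z forward; pixel columns grow to the right and rows downward; lengths in m; the calibration is good to about 2 mm. A picture is of the moment at which its call begins: read the wrist's pose just before it. camera_params takes no time and is no camera call; for the wrist camera it gives the pose at the moment of the call.
- ctrl.close_job(): hands the job in; it is judged then, once.
The state is a dict: "time": time; "joint_positions": joint angles; "qd": joint speeds; "joint_torque": joint torques, N m; "position": TCP position; "tool_rot": TCP orientation; "ft_force": force on the tool from outside, world axes, zero at the start; "torque": the same for the moment, N m; "grip_width": opening from 0.0 (shut) to 1.0 (fully open); "grip_force": force on a finger pad.
Only numpy, scipy, OpenCV 4.12 (cv2) and the standard library are available. Lean on these libraries where they do the work, as an engineer would, in place of code of your own. Each camera call takes 0.05 s, during which the arm holds its last target. There are 200 camera calls.

## Working session

There is one attempt and no reset: what is moved stays moved. The work goes in short steps, Python scripts to look and compute and a shell command to move; the robot and the scene stay as the last step left them, time stands still between calls to the robot, and variables do not carry over. Pictures are saved under pics/ and viewed, at most 10 in all, crops included, and the job is handed in when it is done.

```bash
mkdir -p pics; ls; python3 - <<'E'
from bench import ctrl
import cv2,numpy as np
s=ctrl.get_state();print(s['time'],s['position'],s['tool_rot'],s['ft_force'],s['grip_width'])
for n in('scene','top'):
    p,d=ctrl.get_image(n);cv2.imwrite(f'pics/{n}0.png',p[:,:,::-1]);np.savez(f'pics/{n}0.npz',p=p,d=d,**ctrl.camera_params(n))
E
```

```text
pics
0.0 [ 0.17303957 -0.62597843  0.23543246] [-3.11111759e+00 -4.22270477e-01  5.65243315e-04] [0.43707205 0.82547795 1.05646679] 1.0002683721259358
```

View pics/scene0.png

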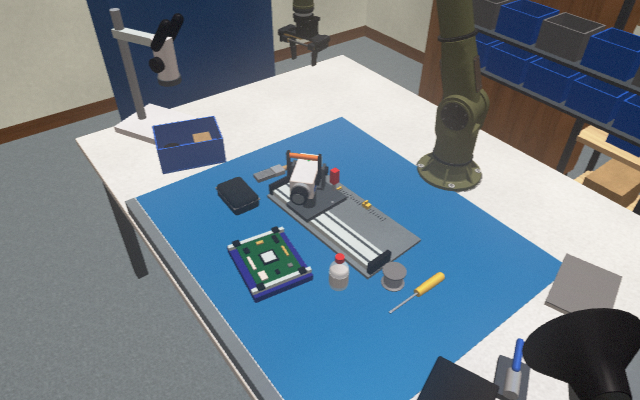

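View pics/top0.png

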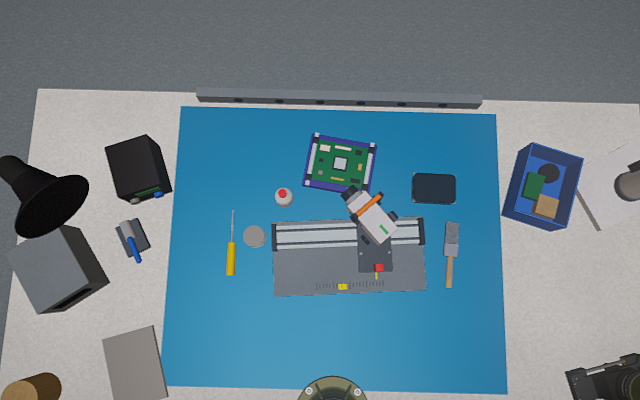

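The top view has the rail running roughly along world y. The clip is at about (342,286), the pointer at (376,276), the red grip at (379,267), the orange handle at (369,204) and the chip at (340,163). Next I'll measure these.

```bash
cat > h.py <<'E'
import cv2,numpy as np
def load(n):
    z=np.load(f'pics/{n}.npz');return z['p'],z['d'],z['mtx'],z['T']
def ray(u,v,z,K,T):
    d=T[:3,:3]@np.linalg.solve(K,[u,v,1.]);o=T[:3,3];return o+d*(z-o[2])/d[2]
def blobs(p,lo,hi,box,mn=3):
    h=cv2.cvtColor(p,cv2.COLOR_RGB2HSV);m=cv2.inRange(h,np.array(lo),np.array(hi));k=np.zeros_like(m);x0,y0,x1,y1=box;k[y0:y1,x0:x1]=m[y0:y1,x0:x1]
    n,l,s,c=cv2.connectedComponentsWithStats(k);return [(c[i],s[i],cv2.minAreaRect(np.argwhere(l==i)[:,::-1].astype(np.float32))) for i in range(1,n) if s[i,4]>=mn]
E
python3 - <<'E'
from h import *
p,d,K,T=load('top0')
print(K,T)
for nm,lo,hi,box,z in [('yellow',(22,120,120),(34,255,255),(300,255,420,300),.039),('red',(0,150,100),(6,255,255),(360,250,400,290),.125),('redhi',(172,150,100),(180,255,255),(360,250,400,290),.125),
 ('orange',(5,150,120),(18,255,255),(340,180,400,230),.26),('silver',(0,0,150),(180,50,255),(325,150,355,175),.037),('green',(40,80,30),(85,255,255),(295,125,380,200),.03),('blue',(112,100,40),(135,255,255),(295,125,380,200),.03),('plate',(0,0,60),(180,40,130),(265,210,430,300),.012)]:
  for c,s,r in blobs(p,lo,hi,box,5 if nm!='plate' else 300):
    print(nm,c.round(1),s,np.round(r[0],1),np.round(r[1],1),round(r[2],1),ray(*c,z,K,T).round(4), 'depthz',(T@np.r_[np.linalg.solve(K,[*c,1])*d[int(c[1]+.5),int(c[0]+.5)],1])[:3].round(3))
c=p[120:310,260:460];cv2.imwrite('pics/crop.png',cv2.resize(c,None,fx=4,fy=3.15*4/3.15*.78,interpolation=cv2.INTER_CUBIC)[:600,:,::-1])
E
```

```text
[[470.70433386   0.         319.87348637]
 [  0.         470.70433386 202.32237925]
 [  0.           0.           1.        ]] [[ 0.02571552 -0.9845396   0.17326421  0.37089518]
 [-0.9996505  -0.02638875 -0.00158279  0.05372713]
 [ 0.00613054 -0.17316295 -0.98487411  1.4492666 ]
 [ 0.          0.          0.          1.        ]]
yellow [375.6 275. ] [375 272   2   7  12] [375.5 275. ] [6. 1.] 90.0 [ 0.4048 -0.1192  0.039 ] depthz [ 0.405 -0.118  0.045]
yellow [342.  286.3] [338 284   9   6  49] [342.  286.5] [5. 8.] 90.0 [ 0.3694 -0.0202  0.039 ] depthz [ 0.369 -0.02   0.04 ]
red [378.8 267.2] [376 264   7   8  50] [379.  267.5] [7. 6.] 90.0 [ 0.4245 -0.1177  0.125 ] depthz [ 0.424 -0.118  0.125]
redhi [377. 265.] [375 263   8   8  14] [377. 265.] [4.2 9.9] 45.0 [ 0.4304 -0.1125  0.125 ] depthz [ 0.43  -0.112  0.127]
orange [368.4 204.3] [356 194  26  22 138] [368.  204.4] [ 5.2 29.5] 51.0 [ 0.5783 -0.0729  0.26  ] depthz [ 0.577 -0.072  0.268]
silver [327.2 150.2] [325 150   5   2   6] [327.  150.5] [4. 1.] 0.0 [0.7844 0.033  0.037 ] depthz [0.784 0.033 0.037]
silver [339.6 163.1] 
[... 299 characters left out ...]
 2.5 52. ] 11.0 [0.7563 0.0924 0.03  ] depthz [0.759 0.093 0.02 ]
blue [343.8 141.1] [319 135  51  13 230] [343.9 141.1] [51.2  4.4] 10.3 [ 0.8174 -0.0185  0.03  ] depthz [ 0.819 -0.019  0.024]
blue [371.4 168.6] [367 145  10  48 105] [371.1 168.3] [ 2.8 47.7] 9.7 [ 0.7311 -0.1056  0.03  ] depthz [ 0.734 -0.107  0.018]
blue [327.4 185.7] [309 180  40  13 256] [328.5 186. ] [38.6  7. ] 10.3 [0.673  0.0296 0.03  ] depthz [0.675 0.029 0.021]
blue [359. 189.] [357 188   5   3   9] [359. 189.] [4.4 1.3] 18.4 [ 0.6654 -0.0679  0.03  ] depthz [ 0.666 -0.068  0.025]
plate [360.5 271.6] [ 274  236  152   60 4356] [348.5 265.1] [ 54.6 151.3] 87.5 [ 0.4144 -0.0769  0.012 ] depthz [ 0.413 -0.074  0.045]
```

View pics/crop.png

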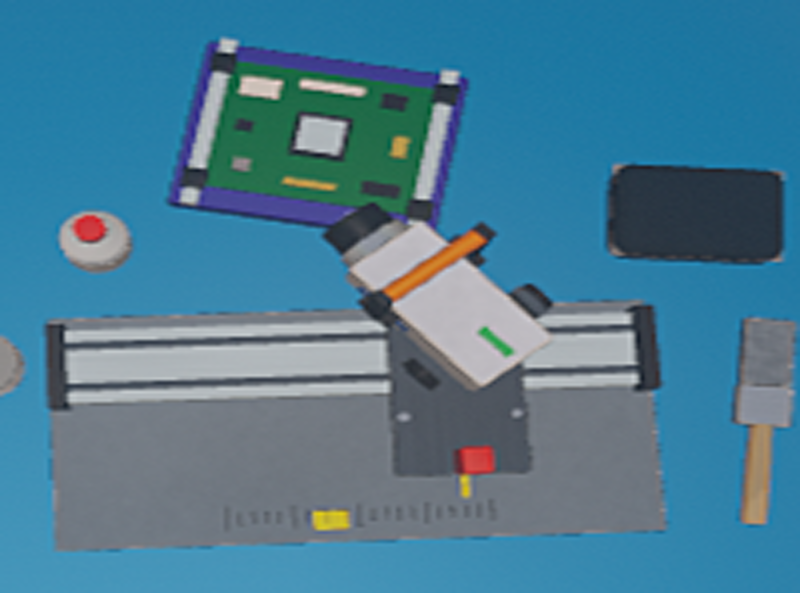

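The crop shows the carriage right of the clip. The camera is swivelled left towards the near end of the board, and the rail is yawed a few degrees. Next I'll refine the rail angle and work out the moves to the grip.

```bash
python3 - <<'E'
from h import *
from scipy.spatial.transform import Rotation as R
p,d,K,T=load('top0')
h=cv2.cvtColor(p,cv2.COLOR_RGB2HSV)
blue=(h[:,:,0]>90)&(h[:,:,0]<112)&(h[:,:,1]>150)
rear=[(u,275+np.argmax(blue[275:310,u])-.5) for u in range(280,420)]
front=[(u,240-np.argmax(blue[240:200:-1,u])+.5) for u in list(range(285,340))+list(range(405,418))]
for L in (rear,front):
    P=np.array([ray(u,v,.012,K,T)[:2] for u,v in L]);vx,vy,x,y=cv2.fitLine(P.astype(np.float32),cv2.DIST_HUBER,0,.001,.001).ravel()
    a=np.arctan2(vy,vx)%np.pi-np.pi/2;print('yaw',a,'pt',x,y)
red=((h[:,:,0]<8)|(h[:,:,0]>170))&(h[:,:,1]>130);q=np.argwhere(red[255:285,365:395])+[255,365];c=q.mean(0);print(q.min(0),q.max(0),c,ray(c[1],c[0],.125,K,T))
print('pointer tip',ray(375.6,278.5,.039,K,T))
s=__import__('bench').ctrl.get_state();print(R.from_rotvec(s['tool_rot']).as_matrix().round(3))
# obstacles heights near path
E
```

```text
yaw 0.06853795 pt 0.34946457 -0.044680264
yaw 0.06903982 pt 0.5729168 0.015882362
[263 374] [271 383] [267.01388889 378.5       ] [ 0.42496947 -0.11670427  0.125     ]
pointer tip [ 0.39454407 -0.11932395  0.039     ]
[[ 0.964  0.267 -0.001]
 [ 0.267 -0.964  0.002]
 [-0.    -0.002 -1.   ]]
```

```bash
python3 -m inch '[[26,51,0,0,0,-1],[52,102,0,0,0,-2],[78,153,0,0,0,-3],[104,204,0,0,0,-4],[130,255,0,0,0,-5],[156,306,0,0,0,-6],[182,357,0,0,0,-7],[208,408,0,0,0,-8.5],[234,459,0,0,0,-10],[260,510,0,0,0,-11.5],[260,510,0,0,0,-11.5],[260,510,0,0,0,-11.5]]' 60; python3 - <<'E'
from bench import ctrl
import cv2,numpy as np
n='wrist';c=ctrl.camera_params(n);p,d=ctrl.get_image(n);cv2.imwrite('pics/w1.png',p[:,:,::-1]);np.savez('pics/w1.npz',p=p,d=d,**c);print(c)
E
```

```text
time: 1.6
position: [0.4328, -0.117, 0.2363]
tool_rot: [3.139, 0.109, -0.002]
ft_force: [-0.2, -2.2, 0.4]
grip_width: 0.687
grip_force: 0.0
{'mtx': array([[291.64410197,   0.        , 320.74009696],
       [  0.        , 291.64410197, 195.65357956],
       [  0.        ,   0.        ,   1.        ]]), 'T': array([[ 0.06935559, -0.96769615, -0.24239217,  0.49808712],
       [-0.99759021, -0.06681696, -0.01868848, -0.11142053],
       [ 0.00188886,  0.24310421, -0.96999834,  0.3859705 ],
       [ 0.        ,  0.        ,  0.        ,  1.        ]])}
```

View pics/w1.png

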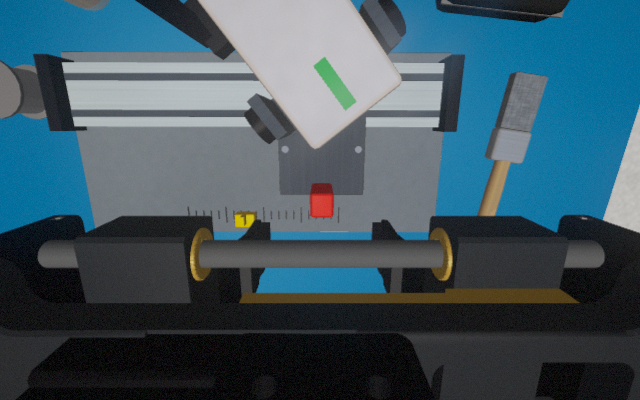

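The wrist view has the red grip at (321,200), centred between the fingers, and the clip at (246,219). The instrument camera lies under the wrist camera, so I'll check whether joint 7 has room for a half turn.

```bash
python3 - <<'E'
from bench import ctrl
from h import *
print(np.round(ctrl.get_state()['joint_positions'],2))
p,d,K,T=load('w1')
for nm,lo,hi,box,z in [('yellow',(22,120,120),(34,255,255),(200,200,290,228),.038),('red',(0,150,100),(8,255,255),(300,175,345,225),.125)]:
  for c,s,r in blobs(p,lo,hi,box,10): print(nm,c,s,ray(*c,z,K,T),ray(c[0],s[1]+5,z,K,T))
v,u=np.mgrid[0:400,0:640];P=(np.stack([u,v,np.ones_like(u)],-1)@np.linalg.inv(K).T*d[...,None])@T[:3,:3].T+T[:3,3]
h=cv2.cvtColor(p,cv2.COLOR_RGB2HSV);m=(h[...,0]<8)&(h[...,1]>150)&(d>0);m[:175]=0;m[225:]=0
Q=P[m&(P[...,2]>.121)];print('top',len(Q),Q.min(0),Q.max(0),Q.mean(0))
m=(P[...,2]>.14)&(d>0)&(v<200)&(u>180)&(u<420);Q=P[m];print('cam near rear x min',Q[:,0].min(),Q[:,2].max()); 
w=(h[...,1]<60)&(h[...,2]>130)&(P[...,2]>.18)&(v<150)&(u>200)&(u<405);n=P[w]-P[w].mean(0);print('cam top normal',np.linalg.svd(n,full_matrices=False)[2][2],w.sum())
E
```

```text
[ 0.84 -0.1  -0.59  1.9  -0.06  1.33 -1.23]
yellow [243.7027027  219.89189189] [234 214  21  13 222] [ 0.37317245 -0.02380642  0.038     ] [ 0.37435288 -0.02380014  0.038     ]
red [321.38741722 202.39072848] [310 184  23  33 604] [ 0.4264857  -0.11749469  0.125     ] [ 0.43919097 -0.1166045   0.125     ]
top 532 [ 0.41275396 -0.12827334  0.12212942] [ 0.43642399 -0.1066373   0.12832927] [ 0.42495278 -0.11758742  0.12617893]
cam near rear x min 0.482162456258772 0.2379575739148522
cam top normal [-0.19309481  0.02629273 -0.98082776] 16403
```

```bash
python3 -m inch '[[0,0,-30,0,0,0],[0,0,-60,0,0,0],[0,0,-85,0,0,0],[0,0,-105,0,0,0],[0,0,-120,0,0,0],[0,0,-131,0,0,0],[0,0,-131,0,0,0],[0,0,-131,0,0,0]]' 60; python3 -m inch '[[0,0,0,0,0,0],[0,0,0,0,0,0],[0,0,0,0,0,0],[0,0,0,0,0,0],[0,0,0,0,0,0],[0,0,0,0,0,0]]' 0 30; python3 -c "
from bench import ctrl;print(ctrl.get_state()['joint_positions'])"
```

```text
time: 2.65
position: [0.4337, -0.1167, 0.1062]
tool_rot: [3.139, 0.108, 0.001]
ft_force: [0.2, 0.6, 0.6]
grip_width: 0.688
grip_force: 0.0
time: 3.4
position: [0.4333, -0.1174, 0.1056]
tool_rot: [3.139, 0.108, 0.001]
ft_force: [0.9, -3.1, -1.5]
grip_width: 0.251
grip_force: 30.0
[ 0.81906186  0.03279547 -0.6173305   2.0676678   0.02313903  1.04669494
 -1.31170422]
```

```bash
python3 -m inch '[[-0.3,4,0,0,0,0],[-0.8,12,0,0,0,0],[-1.5,22,0,0,0,0],[-2.2,32,0,0,0,0],[-2.9,42,0,0,0,0],[-3.6,52,0,0,0,0],[-4.3,62,0,0,0,0],[-4.9,72,0,0,0,0],[-5.6,82,0,0,0,0],[-6.2,90,0,0,0,0],[-6.6,96,0,0,0,0],[-6.9,100,0,0,0,0],[-6.9,100,0,0,0,0],[-6.9,100,0,0,0,0],[-6.9,100,0,0,0,0]]' 0 30; python3 - <<'E'
from bench import ctrl
import cv2,numpy as np
print(ctrl.get_state()['joint_positions'])
for n in('top','wrist'):
  c=ctrl.camera_params(n);p,d=ctrl.get_image(n);cv2.imwrite(f'pics/{n}2.png',p[:,:,::-1]);np.savez(f'pics/{n}2.npz',p=p,d=d,**c)
E
```

```text
time: 5.28
position: [0.4266, -0.0185, 0.1056]
tool_rot: [3.137, 0.107, 0.001]
ft_force: [1.3, -6.6, -0.9]
grip_width: 0.252
grip_force: 30.0
[ 0.71794894 -0.02148055 -0.72295591  2.11167985 -0.01323046  1.04529106
 -1.50093146]
```

View pics/wrist2.png

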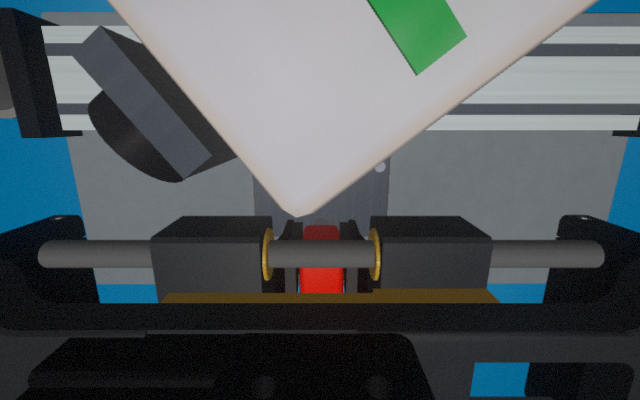

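The wrist view shows the grip held at (321,262) and the clip hidden behind the gripper. I'll release, rise and look from aside.

```bash
python3 -m inch '[[0,0,0,0,0,0],[0,0,0,0,0,0],[0,0,0,0,0,0],[0,0,20,0,0,0],[0,0,60,0,0,0],[0,0,110,0,0,0],[0,0,150,0,0,0],[0,-45,190,0,0,0],[0,-100,210,0,0,0],[0,-160,210,0,0,0],[0,-160,210,0,0,0],[0,-160,210,0,0,0]]' 60; python3 - <<'E'
from bench import ctrl
import cv2,numpy as np
for n in('top','scene','wrist'):
  c=ctrl.camera_params(n);p,d=ctrl.get_image(n);np.savez(f'pics/{n}3.npz',p=p,d=d,**c)
  if n=='top':t=cv2.resize(p[120:310,260:460],(600,570),interpolation=cv2.INTER_CUBIC)
cv2.imwrite('pics/v3.png',np.hstack([t[:,:300],t[:,300:]])[...,::-1])
from h import *
p,d,K,T=load('top3')
y=np.array([-.0685,.9977])
for nm,lo,hi,box,z in [('yellow',(20,120,120),(36,255,255),(300,255,420,300),.039),('red',(0,150,100),(10,255,255),(320,250,400,290),.125),('orange',(5,150,120),(18,255,255),(290,180,400,240),.27),('silver',(0,0,150),(180,50,255),(325,150,355,175),.037)]:
  for c,s,r in blobs(p,lo,hi,box,5):
    P=ray(*c,z,K,T);print(nm,c.round(1),s,np.round(r[1],1),round(r[2],1),P.round(4),'raily',(P[:2]@y).round(4))
E
```

```text
time: 6.88
position: [0.4264, -0.1755, 0.3152]
tool_rot: [-3.138, -0.109, 0.001]
ft_force: [0.7, -0.3, -0.2]
grip_width: 0.692
grip_force: 0.0
yellow [342.4 277.4] [342 274   2   7  12] [6. 1.] 90.0 [ 0.3952 -0.021   0.039 ] raily -0.0481
yellow [342.1 286.4] [338 284   9   6  51] [5. 8.] 90.0 [ 0.3691 -0.0205  0.039 ] raily -0.0457
red [343.4 268.5] [340 265   8   8  54] [7. 7.] 90.0 [ 0.4184 -0.0187  0.125 ] raily -0.0473
orange [329.2 206.2] [316 196  27  22 139] [ 4.8 30.1] 51.3 [0.5691 0.0279 0.27  ] raily -0.0112
silver [327.2 150.2] [325 150   5   2   6] [4. 1.] 0.0 [0.7844 0.033  0.037 ] raily -0.0208
silver [339.5 163. ] [334 157  12  13 117] [11.  10.4] 11.3 [ 0.7444 -0.0062  0.037 ] raily -0.0572
```

View pics/v3.png

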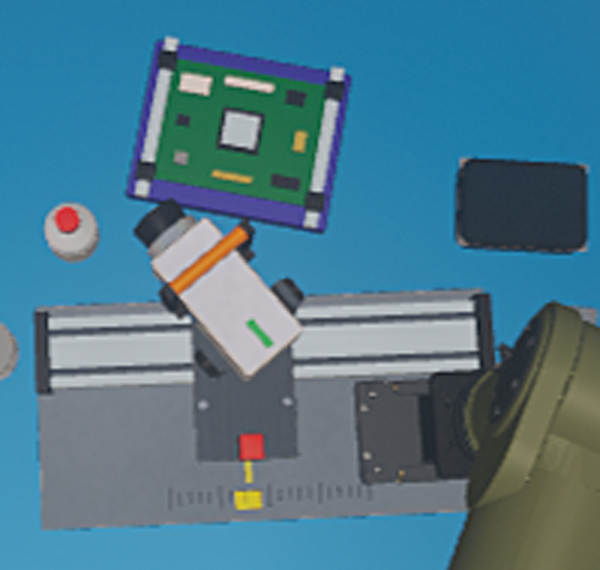

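The top view shows the yellow pointer (342.4) level with the clip (342.1), within about 2 mm. The handle is at (329,206), so the camera yaw is about 0.695 rad. Next I turn the tool +126° and hover over the handle.

```bash
python3 -m inch '[[11,16,5,0,0,10],[22,31,5,0,0,20],[33,47,5,0,0,30],[44,62,5,0,0,40],[55,78,5,0,0,50],[66,94,5,0,0,60],[77,109,5,0,0,70],[88,125,5,0,0,80],[99,140,5,0,0,90],[110,156,5,0,0,100],[121,172,5,0,0,110],[132,187,5,0,0,118],[143,203,5,0,0,126],[143,203,5,0,0,126],[143,203,5,0,0,126],[143,203,5,0,0,126]]' 60; python3 - <<'E'
from bench import ctrl
from h import *
print(np.round(ctrl.get_state()['joint_positions'],2))
for n in('scene','wrist'):
  c=ctrl.camera_params(n);p,d=ctrl.get_image(n);np.savez(f'pics/{n}4.npz',p=p,d=d,**c);cv2.imwrite(f'pics/{n}4.png',p[:,:,::-1])
for n,box in(('scene4',(240,120,400,260)),('wrist4',(150,100,500,330))):
  p,d,K,T=load(n)
  for c,s,r in blobs(p,(5,150,100),(18,255,255),box,20):
    print(n,c.round(1),s,np.round(r[1],1),round(r[2],1),ray(*c,.268,K,T).round(4),'depth',(T@np.r_[np.linalg.solve(K,[*c,1])*d[int(c[1]+.5),int(c[0]+.5)],1])[:3].round(4))
E
```

```text
time: 9.02
position: [0.569, 0.0257, 0.3207]
tool_rot: [1.332, 2.845, -0.001]
ft_force: [-0.4, 0.9, 0.9]
grip_width: 0.688
grip_force: 0.0
[ 0.55  0.18 -0.74  1.5   0.12  1.51  0.51]
scene4 [327.7 172.5] [313 170  30   6  91] [29.4  3.1] 7.6 [0.5717 0.0291 0.268 ] depth [0.5733 0.0311 0.27  ]
wrist4 [321.8 199.5] [ 312  160   20   80 1422] [79.2 18.1] 88.6 [0.5612 0.0363 0.268 ] depth [0.5603 0.0373 0.2732]
```

View pics/wrist4.png

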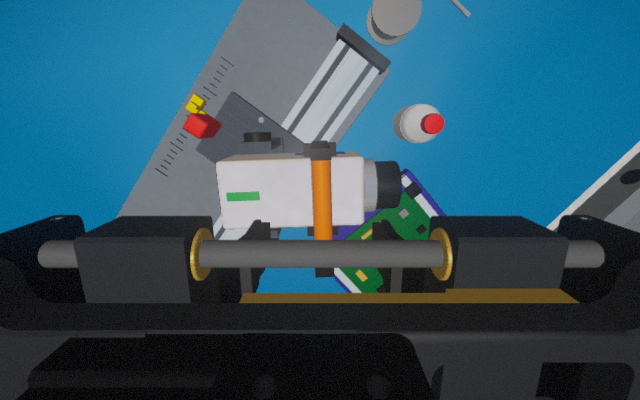

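The wrist view has the orange bar vertical at u≈321, centred between the fingers and square to them. I'll descend and close.

```bash
python3 -m inch '[[0,0,-15,0,0,0],[0,1,-35,0,0,0],[0,2,-50,0,0,0],[0,2,-59,0,0,0],[0,2,-59,0,0,0],[0,2,-59,0,0,0]]' 60; python3 -m inch '[[0,0,0,0,0,0],[0,0,0,0,0,0],[0,0,0,0,0,0],[0,0,0,0,0,0],[0,0,0,0,0,0],[0,0,0,0,0,0],[0,0,0,0,0,0]]' 0 25
python3 - <<'E'
import numpy as np
# path rows from TCP start: axis A, yaw a0->a1, tilt t0->t1
A=np.array([.5228,-.0113]);f=lambda w,t:np.r_[A+(.06*np.cos(t)+.085*np.sin(t))*np.r_[np.cos(w),np.sin(w)],.18-.06*np.sin(t)+.085*np.cos(t)]*1000
p0=f(.695,0.);print(p0)
for i in range(1,9): w=.695-.672*i/8;print('sw',(f(w,0)-p0).round(1),round(np.degrees(w-.695),1))
for i in range(1,9): print('ti',(f(.023,.573*i/8)-f(.023,0)).round(1), round(np.degrees(.573*i/8),1))
E
```

```text
time: 9.88
position: [0.5697, 0.0285, 0.2622]
tool_rot: [1.328, 2.846, 0.001]
ft_force: [-0.0, 0.0, -0.0]
grip_width: 0.69
grip_force: 0.0
time: 10.75
position: [0.5689, 0.0282, 0.2614]
tool_rot: [-1.328, -2.846, 0.001]
ft_force: [-1.7, -1.0, -0.3]
grip_width: 0.148
grip_force: 25.0
[568.88322211  27.12312637 265.        ]
sw [ 3.1 -4.   0. ] -4.8
sw [ 5.8 -8.2  0. ] -9.6
sw [  8.1 -12.7   0. ] -14.4
sw [ 10.1 -17.3   0. ] -19.3
sw [ 11.7 -22.1   0. ] -24.1
sw [ 12.8 -27.    0. ] -28.9
sw [ 13.6 -32.    0. ] -33.7
sw [ 13.9 -37.    0. ] -38.5
ti [ 5.9  0.1 -4.5] 4.1
ti [11.5  0.3 -9.4] 8.2
ti [ 16.7   0.4 -14.7] 12.3
ti [ 21.6   0.5 -20.4] 16.4
ti [ 26.    0.6 -26.4] 20.5
ti [ 30.    0.7 -32.7] 24.6
ti [ 33.5   0.8 -39.3] 28.7
ti [ 36.5   0.8 -46.1] 32.8
```

```bash
python3 -m inch '[[1.5,-2,0,0,0,-2.4],[3.1,-4,0,0,0,-4.8],[4.5,-6,0,0,0,-7.2],[5.8,-8.2,0,0,0,-9.6],[7,-10.4,0,0,0,-12],[8.1,-12.7,0,0,0,-14.4],[9.1,-15,0,0,0,-16.8],[10.1,-17.3,0,0,0,-19.3],[10.9,-19.7,0,0,0,-21.7],[11.7,-22.1,0,0,0,-24.1],[12.3,-24.5,0,0,0,-26.5],[12.8,-27,0,0,0,-28.9],[13.2,-29.5,0,0,0,-31.3],[13.6,-32,0,0,0,-33.7],[13.8,-34.5,0,0,0,-36.1],[13.9,-37,0,0,0,-38.5],[13.9,-37,0,0,0,-38.5],[13.9,-37,0,0,0,-38.5]]' 0 25
```

```text
time: 13.0
position: [0.5835, -0.0091, 0.2615]
tool_rot: [2.193, 2.248, 0.0]
ft_force: [3.6, -0.9, -5.1]
grip_width: 0.155
grip_force: 25.1
```

```bash
python3 -m inch '[[3,0,-2.2,0,0,0],[5.9,0.1,-4.5,0,0,0],[8.7,0.2,-6.9,0,0,0],[11.5,0.3,-9.4,0,0,0],[14.2,0.3,-12,0,0,0],[16.7,0.4,-14.7,0,0,0],[19.2,0.4,-17.5,0,0,0],[21.6,0.5,-20.4,0,0,0],[23.9,0.5,-23.4,0,0,0],[26,0.6,-26.4,0,0,0],[28.1,0.7,-29.5,0,0,0],[30,0.7,-32.7,0,0,0],[31.8,0.8,-36,0,0,0],[33.5,0.8,-39.3,0,0,0],[35,0.8,-42.7,0,0,0],[36.5,0.8,-46.1,0,0,0],[36.5,0.8,-46.1,0,0,0],[36.5,0.8,-46.1,0,0,0]]' 0 25;  python3 - <<'E'
from bench import ctrl
from h import *
for n in('scene','wrist'):
  c=ctrl.camera_params(n);p,d=ctrl.get_image(n);np.savez(f'pics/{n}5.npz',p=p,d=d,**c);cv2.imwrite(f'pics/{n}5.png',p[:,:,::-1])
a=cv2.imread('pics/scene5.png')[110:310,220:430];b=cv2.imread('pics/wrist5.png')
cv2.imwrite('pics/v5.png',np.hstack([cv2.resize(a,(420,400)),b[:330:,130:510][:, :380].copy() if 0 else cv2.resize(b[:300,100:540],(380,400))]))
E
```

```text
time: 15.25
position: [0.6198, -0.0075, 0.2149]
tool_rot: [-2.193, -2.249, -0.001]
ft_force: [-2.0, 1.6, -1.4]
grip_width: 0.153
grip_force: 24.9
```

View pics/v5.png

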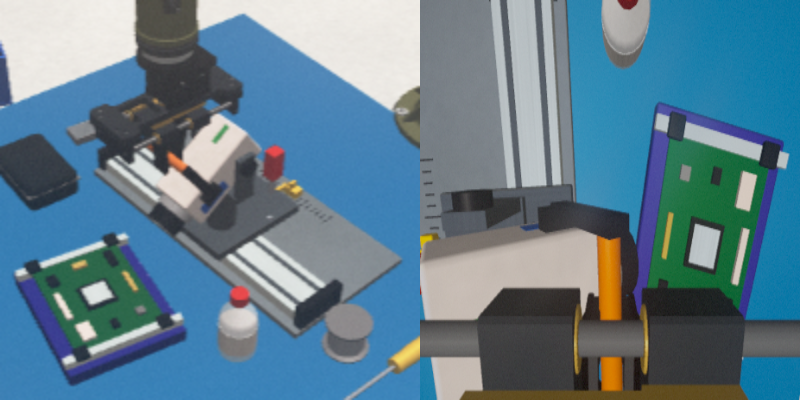

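The left panel shows the camera tilted down towards the board, still held by its handle. The right panel shows the chip clear ahead of the lens, at (704,246) in the composite. I'll release, rise and check.

```bash
python3 -m inch '[[0,0,0,0,0,0],[0,0,0,0,0,0],[0,0,0,0,0,0],[0,0,15,0,0,0],[0,0,45,0,0,0],[0,0,90,0,0,0],[0,0,140,0,0,0],[0,-50,150,0,0,0],[0,-110,150,0,0,0],[0,-170,150,0,0,0],[0,-220,150,0,0,0],[0,-220,150,0,0,0],[0,-220,150,0,0,0]]' 45;  python3 - <<'E'
from bench import ctrl
from h import *
for n in('top','scene','wrist'):
  c=ctrl.camera_params(n);p,d=ctrl.get_image(n);np.savez(f'pics/{n}6.npz',p=p,d=d,**c);cv2.imwrite(f'pics/{n}6.png',p[:,:,::-1])
p,d,K,T=load('top6');y=np.array([-.0685,.9977])
for nm,lo,hi,box,z in [('yellow',(20,120,120),(36,255,255),(300,255,420,300),.039),('red',(0,150,100),(10,255,255),(320,250,400,290),.125),('orange',(5,150,100),(18,255,255),(290,170,400,240),.222),('silver',(0,0,150),(180,50,255),(325,150,355,175),.037)]:
  for c,s,r in blobs(p,lo,hi,box,5):
    P=ray(*c,z,K,T);print(nm,c.round(1),s,np.round(r[1],1),round(r[2],1),P.round(4),'raily',(P[:2]@y).round(4))
# camera top plane from depth (white body)
for n in('top6','scene6'):
  p,d,K,T=load(n);v,u=np.mgrid[0:400,0:640];P=(np.stack([u,v,np.ones_like(u)],-1)@np.linalg.inv(K).T*d[...,None])@T[:3,:3].T+T[:3,3]
  h=cv2.cvtColor(p,cv2.COLOR_RGB2HSV);w=(d>0)&(h[...,1]<70)&(h[...,2]>110)&(P[...,2]>.14)&(P[...,2]<.26)&(P[...,0]>.46)&(P[...,0]<.66)&(abs(P[...,1])<.08)
  w=cv2.erode(w.astype(np.uint8),np.ones((3,3)))>0
  Q=P[w]
  if len(Q)>30:
    q=Q
    for _ in range(8):
      m=q.mean(0);nn=np.linalg.svd(q-m,full_matrices=False)[2][2];nn*=np.sign(nn[2]);r=abs((Q-m)@nn);q=Q[r<max(.003,np.percentile(r,50))]
    print(n,len(Q),len(q),'normal',nn.round(3),'tilt',np.hypot(*nn[:2]),'yaw',np.arctan2(nn[1],nn[0]),m.round(4),'rms',np.std((q-m)@nn))
E
python3 - <<'E'
import cv2;p=cv2.imread('pics/top6.png')[130:310,260:460];cv2.imwrite('pics/v6.png',cv2.resize(p,(640,576),interpolation=cv2.INTER_CUBIC))
E
```

```text
time: 16.98
position: [0.62, -0.2271, 0.3664]
tool_rot: [2.192, 2.25, 0.002]
ft_force: [0.2, 0.7, 0.1]
grip_width: 0.518
grip_force: 0.0
yellow [342.4 277.4] [342 274   2   7  12] [6. 1.] 90.0 [ 0.3952 -0.021   0.039 ] raily -0.0481
yellow [342.1 286.4] [338 284   9   6  51] [5. 8.] 90.0 [ 0.3691 -0.0205  0.039 ] raily -0.0457
red [343.3 268.3] [340 265   8   8  54] [7. 7.] 90.0 [ 0.4188 -0.0185  0.125 ] raily -0.0471
orange [342.1 190.7] [328 188  29   6 115] [ 4.7 28.2] 87.8 [ 0.6198 -0.0066  0.222 ] raily -0.049
silver [327.2 150.2] [325 150   5   2   6] [4. 1.] 0.0 [0.7844 0.033  0.037 ] raily -0.0208
silver [339.5 163. ] [334 157  12  13 119] [11.2 10.6] 11.3 [ 0.7445 -0.0061  0.037 ] raily -0.0571
top6 1019 675 normal [0.558 0.032 0.829] tilt 0.5590546561776122 yaw 0.05811171558417101 [ 0.5622 -0.0086  0.1892] rms 0.00146395469549223
scene6 799 550 normal [0.56  0.052 0.827] tilt 0.5627413883042742 yaw 0.09234590933858954 [ 0.5664 -0.0046  0.1843] rms 0.0015564105347079026
```

View pics/v6.png

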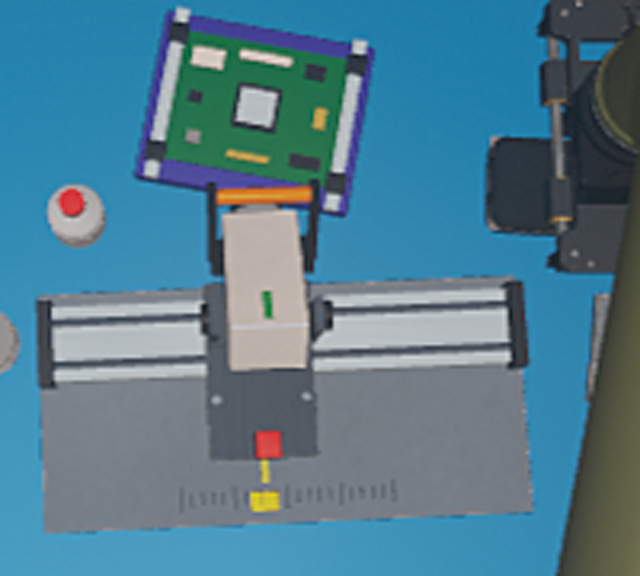

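The top view shows the pointer still level with the clip and the camera facing the chip, the handle bar nearly parallel to the rail's y. One cross-check of the yaw, using the bar in the existing depth data:

```bash
python3 - <<'E'
from h import *
for n in('top6','scene6','wrist6'):
  p,d,K,T=load(n);v,u=np.mgrid[0:400,0:640];P=(np.stack([u,v,np.ones_like(u)],-1)@np.linalg.inv(K).T*d[...,None])@T[:3,:3].T+T[:3,3]
  h=cv2.cvtColor(p,cv2.COLOR_RGB2HSV);m=(d>0)&(h[...,0]>3)&(h[...,0]<18)&(h[...,1]>140)&(h[...,2]>80)&(abs(P[...,0]-.62)<.03)&(abs(P[...,1])<.07)&(P[...,2]>.19)&(P[...,2]<.25)
  if m.sum()<20: print(n,m.sum());continue
  # cast bar pixels on the level plane z=.222, fit line
  q=np.array([ray(a,b,.222,K,T)[:2] for a,b in zip(u[m],v[m])]);vx,vy,x,y=cv2.fitLine(q.astype(np.float32),cv2.DIST_HUBER,0,.001,.001).ravel();yaw=np.arctan(-vx/vy)
  c=(q.min(0)+q.max(0))/2
  print(n,m.sum(),'yaw',yaw.round(4),'mid',c.round(4),'depth mid',P[m].mean(0).round(4),'miss at chip(left of chip +)',(c[1]+np.tan(yaw)*(.7444-c[0])+.0062).round(4))
E
```

```text
top6 116 yaw 0.0463 mid [ 0.6203 -0.0076] depth mid [ 0.6194 -0.0069  0.2232] miss at chip(left of chip +) 0.0044
scene6 83 yaw 0.0329 mid [ 0.6249 -0.0084] depth mid [ 0.6242 -0.0083  0.2212] miss at chip(left of chip +) 0.0018
wrist6 0
```

Everything agrees: sideways miss about 2–8 mm, vertical about 5 mm and pointer about 2 mm, all within tolerance. Handing in.

```bash
python3 -c "
from bench import ctrl;print(ctrl.close_job())"
```

```text
the job is handed in; nothing more can be done
None
```

I handed the job in at about 17 s, with no verdict shown: by my measurements the pointer is within about 2 mm of the clip, and the camera's aim misses the chip's middle by about 2–8 mm sideways (one rougher check said up to 15) and 5 mm up or down. The camera is released, the arm is clear, and the arm's path went nowhere near the loose items.

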